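# Rock a painted lid out of its drying clamp

## Robot

A 6-joint arm with a two-finger parallel gripper is mounted at the origin on the work surface. World frame = base frame: x ahead of the robot, y to its left, z up, the work surface at z = 0. Lengths are in mm, angles in rad, forces in N, time in s.
With the tool pointing down it reaches from about 350 to 975 mm from the base axis. Payload 7.1 kg.
Tool frame: the origin (TCP) lies on the front face of the gripper's body, between the roots of the fingers; the fingertips stand 80 mm ahead of it and the grasp point (between the pads) lies 61 mm ahead of it (env.tips_ahead is the distance from the TCP to the fingertips, in mm); z points along the fingers, y is the line along which they close (so a half turn about z gives the same grasp; the last joint's range is limited). The gripper opens to 88 mm and grips with 3 to 60 N. Pads are 20 mm wide; open, the fingers measure 115 mm over their backs; the gripper's body (75 mm by 178 mm) begins 61 mm behind the grasp point.
Start: joints at [-1.276, 0.423, 1.63, -0, 1.089, -0.019], TCP at [192.94, -594.457, 302.675] pointing down, gripper open.
Joint ranges: [-3, 3], [-0.9, 2.11], [0.09, 2.58], [-1.31, 4.45], [0.11, 2.69], [-2.54, 2.54]. Speed limits (rad/s): [2.39, 2.39, 3.01, 3.14, 3.14, 3.14].

## Interface

Orientations are given as a unit quaternion [x, y, z, w].
In Python, from station import env, set_gripper, viewer, workorder gives the robot as it stands. Calls block until the motion is done:
- env.reach(position, orientation): joint-space move of the TCP to a pose.
- env.move_l(position, rot=None, rate=150, f_stop=None): straight line of the TCP; rot=None keeps the orientation; rate is the mean speed in mm/s. With f_stop (N) it stops when the force on the tool has changed by that much, and returns True; else False.
- env.move_joints(angles): joint-space move.
- set_gripper(opening): finger opening in mm; the grip force is fixed at half the most; returns when the fingers have stopped.
- env.hold(seconds).
- env.ik(position, orientation): joint angles nearest the present ones, or None.
- env.read_state(): the state.
- viewer.camera(name): name is "scene" or "top" or "wrist"; returns the picture (384x512x3 uint8, blue, green, red); there is no depth.
- viewer.camera_params(name): a dict with "fx", "fy", "cx", "cy" (pixels), "pose" (4x4, takes a point from camera to world coordinates); the wrist camera has in their place "tool_from_camera" (4x4, takes a point from camera to tool coordinates, whose origin is the TCP and whose axes are the flange's). Camera axes: x right, y up, looking along -z (the intrinsics and any distortion apply to the point x, -y, -z); pixel columns grow to the right and rows downward; lengths in mm; the calibration is good to about 2 mm. A picture is of the moment at which its call begins: read the wrist's pose just before it. camera_params takes no time and is no camera call.
A pose or a line that the arm cannot do raises env.IKError and nothing moves.
- workorder.sign_off(): hands the job in; it is judged then, once.
The state is a dict: "time_s": time; "qpos": joint angles; "dq": joint speeds; "tau": joint torques, N m; "tool_pos": TCP position; "orientation": TCP orientation; "force": force on the tool from outside, world axes, zero at the start; "wrist_torque": the same for the moment, N m; "width": finger opening in mm; "grip_force": force on a finger pad.
Only numpy, scipy, OpenCV 4.12 (cv2) and the standard library are available. Lean on these libraries where they do the work, as an engineer would, in place of code of your own. Each camera call takes 0.05 s, during which the arm holds its last target. There are 200 camera calls.

## Task

A round red lid stands on edge, stuck tight between the sprung jaws of a drying clamp. Grip it firmly by its top and rock it sideways in its own plane, about 15 degrees towards the yellow-capped post first, then as far towards the black-capped post, and keep rocking it to and fro while easing it up until it frees, without lifting the clamp's loose cradle off its base plate as a straight pull would. Finish holding the lid still in your grip, on edge and straight above the clamp, just clear of the jaws by a finger's width or two; leave the tub, the dry lid and the brush alone.

Things in the scene. Friction and masses are not known exactly. Their poses are not given: they have to be found in the camera images.
- lid: Red painted wooden disc, 80 mm diameter, 16 mm thick, about 70 g, standing on edge in the clamp, a white stripe upright on each face. Origin at its centre; x = disc axis (through the thickness), z up at the start, y in its plane, towards the yellow post. At first its foot rests on the cradle board, 20 mm above the table, centre at 60 mm, top at 100 mm; above 44 mm it stands free of the jaws.
- studs (a point): Centre of the patch (24 mm along y, 8 mm high) where the jaws' rubber studs grip both faces, 30 mm above the table. A straight pull-out takes 11 to 17 N; while the lid is turned to and fro in its plane, best about this point, it creeps up under a far smaller pull if raised only 1 to 2 mm a swing. It leaves the studs after rising about 17 mm.
- base: Grey base plate of the clamp, 140 x 210 x 8 mm, screwed down. Origin: centre of its underside, on the table; z up, x = the way the jaws press (lid axis), y from black to yellow post (lid plane). On it lies the plywood cradle, 120 x 180 mm, top face at 20 mm; jaws and back blocks (70 mm along y, to 50 mm either side of the lid's mid-plane) rise to 44 mm above the table.
- cradle (a joint): How far the cradle (with jaws and posts) has risen off the base plate, m; 0 = lying on it. It is guided straight up and down, weighs 0.8 kg (about 8 N) and is held down only by its weight, so pulling the lid up harder than that lifts it.
- yellow_post (a point): Centre of the top of the steel post with a yellow cap (18 mm diameter), on the cradle, 75 mm from the clamp's centre along base +y, 60 mm above the table.
- black_post (a point): Centre of the top of the same kind of post with a black cap, 75 mm from the clamp's centre along base -y, 60 mm above the table.
- tub: Bystander: empty red plastic paint tub, 84 mm across, 100 mm tall, standing on the table; origin at the centre of its underside.
- dry_lid: Bystander: another red lid, 80 mm diameter, 16 mm thick, lying flat on the table; origin at the centre of its underside.
- brush: Bystander: paint brush about 190 mm long, lying on the table beyond the clamp; origin at the middle of its underside, its length along its x.
There are look-alikes about, which are no part of the job. What is shaped like the lid but green or turquoise is not meant.

How it is judged:
By the outcome, as a careful person would: the job done as asked, in the order asked, and still so for the second after the job is handed in, while the arm keeps its last pose, push and grip.
It also fails if it takes over 64 s, if anything falls off the work surface, if the arm or the gripper's body presses on something with over 40 N, if the wrist force passes 120 N, or if a joint passes its speed limit or range.

## Working session

There is one attempt and no reset: what is moved stays moved. The work goes in short steps, each a Python script; the robot and the scene stay as the last script left them, time stands still between calls to the robot, and variables do not carry over. Pictures are saved under pics/ and viewed, at most 10 in all, crops included, and the job is handed in when it is done.

```bash
mkdir -p pics; ls; python3 - <<'E'
from station import env,viewer
import cv2,numpy as np
for n in("scene","top"):
    cv2.imwrite(f"pics/{n}0.png",viewer.camera(n)); p=viewer.camera_params(n); print(n,{k:np.round(v,4).tolist() if not isinstance(v,str) else v for k,v in p.items()})
s=env.read_state();print(s)
E
```

```text
pics
scene {'fx': 394.5601, 'fy': 394.5601, 'cx': 259.9574, 'cy': 195.3094, 'pose': [[-0.6722, -0.6152, 0.412, 1018.0549], [0.7404, -0.5586, 0.3739, 403.8394], [0.0001, 0.5564, 0.8309, 987.9993], [0.0, 0.0, 0.0, 1.0]]}
top {'fx': 368.5124, 'fy': 368.5124, 'cx': 260.294, 'cy': 191.0272, 'pose': [[0.0255, 0.9981, -0.0555, 538.2797], [-0.9995, 0.0246, -0.0174, -4.0271], [-0.016, 0.0559, 0.9983, 961.0267], [0.0, 0.0, 0.0, 1.0]]}
{'time_s': 0.1, 'qpos': array([-1.27597209e+00,  4.23736665e-01,  1.63059817e+00,  4.52336799e-06,
        1.08854827e+00, -1.89973702e-02]), 'dq': array([-0.0007945 , -0.00187083, -0.00239123, -0.00076153,  0.00138743,
       -0.00029581]), 'tau': array([ 2.33094329e-05, -5.45616674e+01, -2.74324071e+01,  6.45367918e-02,
        1.88168086e-02,  6.44041620e-07]), 'tool_pos': array([ 192.85267463, -594.10740449,  302.00272532]), 'orientation': array([ 9.87714696e-01,  1.56266643e-01, -8.67195498e-05, -6.39375583e-04]), 'force': array([-0.78006029,  0.56902694, -0.7206949 ]), 'wrist_torque': array([0.0074542 , 0.01567609, 0.01744017]), 'grip_force': 0.0, 'width': 87.68623269360117}
```

View pics/scene0.png

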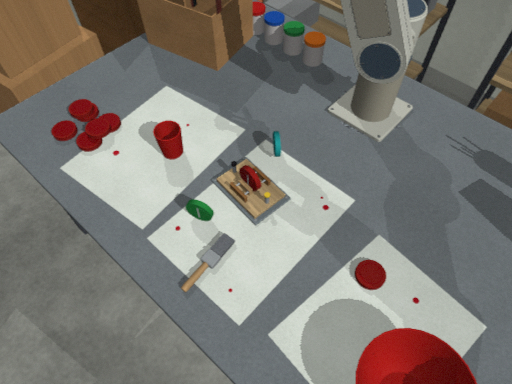

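View pics/top0.png

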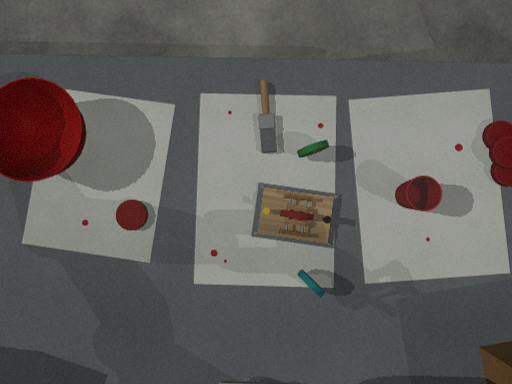

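The top view shows the clamp at about (296,215), with the yellow cap at (266,211) and the black cap at (327,219). The green and turquoise look-alikes stand at (312,149) and (311,283). Next I'll enlarge the clamp.

```bash
python3 - <<'E'
import cv2,numpy as np
a=cv2.imread("pics/top0.png")[170:260,240:350];b=cv2.imread("pics/scene0.png")[150:225,205:297]
a=cv2.resize(a,None,fx=7,fy=7,interpolation=cv2.INTER_CUBIC)[:600]
cv2.imwrite("pics/c1.png",a)
E
```

```text
(no output)
```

View pics/c1.png

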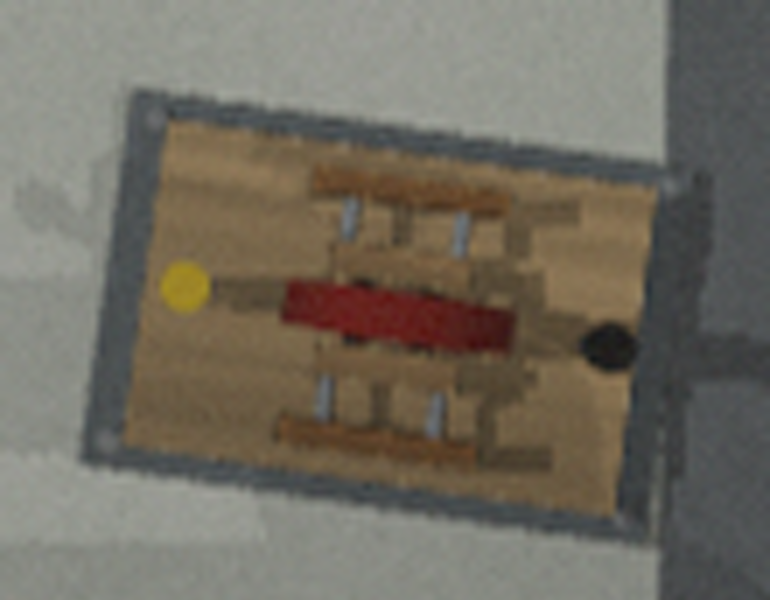

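```bash
cat > h.py <<'E'
from station import env,set_gripper,viewer,workorder
import numpy as np, cv2
from scipy.spatial.transform import Rotation as R
def ray(p,T,u,v,z):
    d=T[:3,:3]@np.array([(u-p["cx"])/p["fx"],-(v-p["cy"])/p["fy"],-1]);o=T[:3,3]
    return o+d*(z-o[2])/d[2]
def wristT(p,s):
    T=np.eye(4);T[:3,:3]=R.from_quat(s["orientation"]).as_matrix();T[:3,3]=s["tool_pos"]
    return T@p["tool_from_camera"]
def quat(yaw,tilt=0,flip=0):
    """tool z down, tool y along lid axis; tilt>0 leans the lid's top towards +y' (yellow). yaw: angle of base y axis in world"""
    by=np.array([np.cos(yaw),np.sin(yaw),0]);bx=np.array([by[1],-by[0],0])
    M=np.c_[by,-bx*1.0,[0,0,-1]] # x=by, y=z cross x
    M[:,1]=np.cross(M[:,2],M[:,0])
    if flip: M=M@np.diag([-1,-1,1])
    return (R.from_rotvec(-bx*tilt)*R.from_matrix(M)).as_quat()
E
python3 - <<'E'
from h import *
p=viewer.camera_params("top");T=np.array(p["pose"])
f=lambda x,y,z:ray(p,T,240+(x+.5)/7-.5,170+(y+.5)/7-.5,z)
Y=f(186,287,60);B=f(608,347,60);print(Y,B,(Y+B)/2,np.linalg.norm(Y-B))
c=[f(*q,8) for q in((137,90),(680,168),(650,540),(85,460))];print(np.mean(c,0),np.round(c,1).tolist())
d=Y-B;yaw=np.arctan2(d[1],d[0]);d2=c[0]-c[1]+c[3]-c[2];print(np.degrees(yaw),np.degrees(np.arctan2(d2[1],d2[0])))
m=(Y+B)/2
for fl in(0,1):
  q=env.ik([m[0],m[1],300],quat(yaw,0,fl));print(fl,q)
q0=env.read_state()["qpos"]
fl=min((0,1),key=lambda k:abs(env.ik([m[0],m[1],300],quat(yaw,0,k))[5]))
wp=viewer.camera_params("wrist");print(wp)
env.reach([m[0],m[1],300],quat(yaw,0,fl))
s=env.read_state();im=viewer.camera("wrist");cv2.imwrite("pics/w1.png",im)
np.savez("w1.npz",T=wristT(wp,s));print(fl,s["time_s"],s["tool_pos"],s["qpos"])
E
```

```text
[540.93580286  -3.81607498  60.        ] [ 523.86082981 -150.86529815   60.        ] [532.39831634 -77.34068656  60.        ] 148.0372545677078
[533.17051554 -78.15895476   8.        ] [[613.5, 16.1, 8.0], [589.5, -184.8, 8.0], [453.0, -175.7, 8.0], [476.6, 31.8, 8.0]]
83.37662514009835 83.35315707726573
0 [-1.66380665e-01  2.99390564e-01  1.82485864e+00 -4.44089210e-16
  1.01734345e+00 -5.07809657e-02]
1 NoneTraceback (most recent call last):
  File "<stdin>", line 11, in <module>
  File "<stdin>", line 11, in <lambda>
TypeError: 'NoneType' object is not subscriptable
```

```bash
python3 - <<'E'
from h import *
m=[532.7,-77.6];yaw=np.radians(83.37)
wp=viewer.camera_params("wrist");print(wp)
for t in(-15,0,15):
  print(t,env.ik([m[0]+np.cos(yaw)*118*np.sin(np.radians(t)),m[1]+np.sin(yaw)*118*np.sin(np.radians(t)),140],quat(yaw,np.radians(t))))
env.reach([m[0],m[1],260],quat(yaw))
s=env.read_state();im=viewer.camera("wrist");cv2.imwrite("pics/w1.png",im)
np.savez("w1.npz",T=wristT(wp,s));print(s["time_s"],s["tool_pos"])
E
```

```text
{'fx': 300.44550276282354, 'fy': 300.44550276282354, 'cx': 256.9406702918875, 'cy': 190.0320658804422, 'tool_from_camera': array([[ 1.01214419e-03,  9.56412597e-01,  2.92016987e-01,
         7.96920625e+01],
       [ 9.99999487e-01, -9.78657985e-04, -2.60747987e-04,
        -8.43362773e-02],
       [ 3.64020970e-05,  2.92017101e-01, -9.56413097e-01,
        -8.20730113e+01],
       [ 0.00000000e+00,  0.00000000e+00,  0.00000000e+00,
         1.00000000e+00]])}
-15 [-0.33112028  0.56777197  1.89200351  0.37009809  0.77401599 -0.49339684]
0 [-1.66762998e-01  5.44023754e-01  1.91262961e+00 -4.44089210e-16
  6.84939289e-01 -5.10476689e-02]
15 [-2.29865436e-04  5.62645367e-01  1.90346509e+00 -3.88995764e-01
  7.44884729e-01  4.12198713e-01]
2.3167 [532.75963634 -78.34510789 260.07557738]
```

View pics/w1.png

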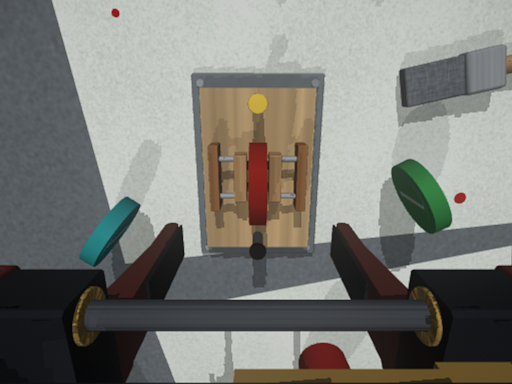

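The wrist view has the clamp nearly centred: yellow cap at (257.5,103), black cap at (257.5,251) and lid mid-plane at column 258. The lines are upright, so the yaw is right.

```bash
python3 - <<'E'
from h import *
wp=viewer.camera_params("wrist");T=np.load("w1.npz")["T"]
im=cv2.imread("pics/w1.png");h=cv2.cvtColor(im,cv2.COLOR_BGR2HSV)
def cen(mask,x0,x1,y0,y1):
    v,u=np.nonzero(mask[y0:y1,x0:x1]);return u.mean()+x0,v.mean()+y0,len(u)
y=cen((h[...,0]>20)&(h[...,0]<35)&(h[...,1]>150),240,275,90,118)
red=((h[...,0]<6)|(h[...,0]>174))&(h[...,1]>150)
print(y,cen(red,235,280,135,235))
for r in(160,180,200,215):
    u=np.nonzero(red[r,235:280])[0]+235;print(r,u.min(),u.max())
Y=ray(wp,T,y[0],y[1],60);B=ray(wp,T,257.5,250.5,60);d=Y-B
print(Y,B,(Y+B)/2,np.linalg.norm(d),np.degrees(np.arctan2(d[1],d[0])))
for v,z in((165,95),(180,99),(205,96)):
  u=np.nonzero(red[v,235:280])[0]+235;print(ray(wp,T,(u.min()+u.max())/2,v,z))
print(np.mean([ray(wp,T,*q,8) for q in((193,74),(324,74),(203,254),(313,254))],0))
E
```

```text
(np.float64(257.4353741496599), np.float64(103.4047619047619), 294) (np.float64(257.437583001328), np.float64(183.08100929614875), 1506)
160 249 266
180 248 267
200 249 266
215 249 266
[541.93900428  -3.64804585  60.        ] [ 524.97474331 -150.56104332   60.        ] [533.45687379 -77.10454459  60.        ] 147.88919830727198 83.41314391410899
[536.27717971 -52.41573021  95.        ]
[534.89443648 -64.28037641  99.        ]
[532.21655805 -87.44282683  96.        ]
[534.16577011 -79.37864705   8.        ]
```

```bash
cat >> h.py <<'E'
C=np.array([533.4,-77.3]);YAW=np.radians(83.4);BY=np.array([np.cos(YAW),np.sin(YAW),0]);BX=np.array([BY[1],-BY[0],0])
def bf(v): v=np.asarray(v);return np.round([v@BX,v@BY,v[2]],2)
E
python3 - <<'E'
from h import *
print(env.move_l([*C,140],quat(YAW),rate=80,f_stop=8))
s=env.read_state();print(s["tool_pos"],bf(s["force"]),s["time_s"])
set_gripper(0)
s=env.read_state();print(s["tool_pos"],bf(s["force"]),bf(s["wrist_torque"]),s["width"],s["grip_force"],s["time_s"])
p=(s["tool_pos"]-[*C,0]);print(bf(p))
cv2.imwrite("pics/w2.png",viewer.camera("wrist"))
E
```

```text
False
[533.67595335 -77.31543585 140.47062837] [0.18 0.   1.28] 4.0167
[533.41649688 -77.30807369 139.99256864] [ 0.48 -0.39  0.48] [ 0.01 -0.11 -0.03] 15.78753626482887 29.998126924037933 5.1167
[ 2.0000e-02 -1.0000e-02  1.3999e+02]
```

View pics/w2.png

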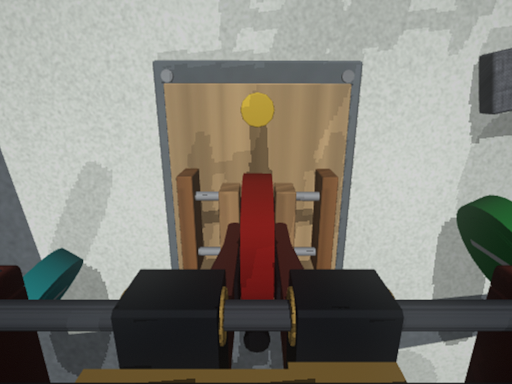

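The lid is gripped (width 15.8, 30 N) with no side load. Now the first two swings, watching the forces.

```bash
cat >> h.py <<'E'
H=110.
def go(t,rise,rate=40):
    t=np.radians(t);p=np.array([*C,30+rise])+H*(np.sin(t)*BY+np.cos(t)*np.array([0,0,1]))
    env.move_l(p,quat(YAW,t),rate=rate)
def swing(t0,t1,r0,r1,n,rate=40):
    out=[]
    for k in range(1,n+1):
        a=k/n;go(t0+(t1-t0)*a,r0+(r1-r0)*a,rate)
        s=env.read_state();out.append(np.r_[t0+(t1-t0)*a,bf(s["force"]),bf(s["wrist_torque"])[0]])
    print(f"{t1} rise {r1} t={s['time_s']:.2f} w={s['width']:.2f} g={s['grip_force']:.1f}");print(np.round(out,2).tolist())
    return np.array(out)
E
python3 - <<'E'
from h import *
swing(0,15.5,0,1.5,3)
cv2.imwrite("pics/s1.png",cv2.resize(viewer.camera("scene")[110:260,170:370],None,fx=4,fy=4,interpolation=cv2.INTER_CUBIC))
swing(15.5,-15.5,1.5,3,6)
E
```

```text
15.5 rise 1.5 t=6.36 w=15.63 g=30.0
[[5.17, 0.96, -3.5, -1.31, -0.81], [10.33, 0.03, -4.84, -1.78, -1.07], [15.5, -0.04, -5.56, -0.18, -1.13]]
-15.5 rise 3 t=8.81 w=15.98 g=30.0
[[10.33, 0.25, 1.38, -4.29, 0.39], [5.17, 0.49, 1.59, -3.14, 0.59], [0.0, 0.91, 3.76, -2.28, 0.86], [-5.17, 0.35, 4.56, -0.19, 1.07], [-10.33, -0.29, 5.61, 0.34, 1.08], [-15.5, 0.27, 6.23, 0.57, 1.17]]
```

View pics/s1.png

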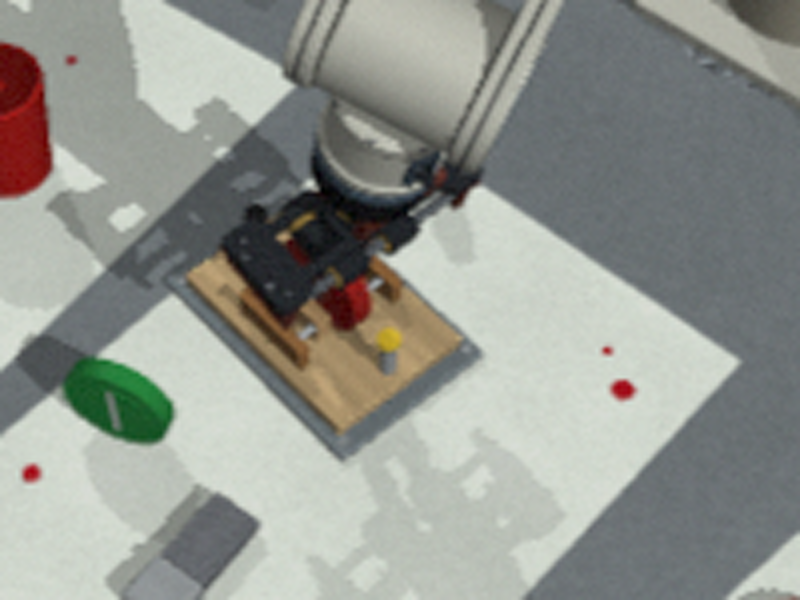

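The forces look right: pull up under 5 N and side force about 6 N at the ends. I'll check whether the lid turns in the grip by comparing its front rim in the wrist view.

```bash
cat >> h.py <<'E'
def front(im):
    h=cv2.cvtColor(im,cv2.COLOR_BGR2HSV);m=((h[...,0]<6)|(h[...,0]>174))&(h[...,1]>150)&(h[...,2]>60)
    r=np.nonzero(m[100:260,250:264].sum(1)>8)[0]+100
    c=np.nonzero(m[215,235:282])[0]+235
    return (r.min(),c.min(),c.max())
E
python3 - <<'E'
from h import *
print(front(cv2.imread("pics/w2.png")))
im=viewer.camera("wrist");cv2.imwrite("pics/w3.png",im);print(front(im));s=env.read_state();print(np.degrees((R.from_quat(s["orientation"]).inv()*R.from_quat(quat(YAW,np.radians(-15.5)))).as_rotvec()),s["tool_pos"])
swing(-15.5,15.5,3,4.5,6);print(front(viewer.camera("wrist")))
swing(15.5,-15.5,4.5,6,6);im=viewer.camera("wrist");cv2.imwrite("pics/w4.png",im);print(front(im))
E
```

```text
(np.int64(174), np.int64(240), np.int64(273))
(np.int64(174), np.int64(240), np.int64(273))
[-0.08686296  0.06835549 -0.04928585] [ 530.01168157 -105.69956535  139.20734385]
15.5 rise 4.5 t=11.26 w=15.87 g=30.0
[[-10.33, 0.54, -1.08, -2.98, -0.39], [-5.17, 0.25, -2.05, -3.78, -0.51], [0.0, -0.49, -2.98, -3.07, -0.74], [5.17, -0.47, -4.0, -1.76, -0.96], [10.33, -0.7, -4.7, -0.68, -1.04], [15.5, -0.46, -5.65, 1.58, -1.14]]
(np.int64(174), np.int64(240), np.int64(274))
-15.5 rise 6 t=13.71 w=15.63 g=30.0
[[10.33, 0.13, 0.97, -4.68, 0.42], [5.17, 0.2, 2.51, -3.54, 0.52], [0.0, 0.36, 3.86, -2.33, 0.82], [-5.17, -0.19, 5.26, -0.84, 1.0], [-10.33, -0.23, 5.6, 0.48, 1.06], [-15.5, 0.26, 4.46, 1.69, 1.0]]
(np.int64(174), np.int64(241), np.int64(273))
```

No slip: the rim stays at row 174. I'll keep rocking until the rise passes 17 mm with margin.

```bash
python3 - <<'E'
from h import *
t=-15.5;r=6.
while r<19.4:
    o=swing(t,-t,r,r+1.5,6);t=-t;r+=1.5
    if o[:,3].min()<-6.5: print("STOP");break
print(t,r,front(viewer.camera("wrist")))
E
```

```text
15.5 rise 7.5 t=16.16 w=15.81 g=30.0
[[-10.33, -0.41, -0.2, -2.0, -0.35], [-5.17, 0.55, -1.38, -3.88, -0.53], [0.0, -0.06, -2.7, -3.36, -0.8], [5.17, 0.63, -4.69, -2.66, -1.08], [10.33, 0.96, -5.39, -2.74, -1.17], [15.5, 0.61, -5.18, -0.34, -1.09]]
-15.5 rise 9.0 t=18.56 w=15.90 g=30.0
[[10.33, 0.06, 0.1, -3.64, 0.38], [5.17, 0.15, 1.46, -3.32, 0.4], [0.0, 0.01, 3.26, -2.94, 0.63], [-5.17, 0.18, 3.56, -0.61, 0.87], [-10.33, 0.74, 4.45, 0.61, 0.93], [-15.5, 0.48, 4.46, 0.54, 0.8]]
15.5 rise 10.5 t=20.96 w=15.87 g=30.0
[[-10.33, -0.35, -0.05, -3.12, -0.53], [-5.17, -0.46, -1.32, -3.29, -0.42], [0.0, -0.43, -2.45, -3.63, -0.67], [5.17, -0.15, -3.35, -2.92, -0.72], [10.33, 0.36, -4.04, -0.1, -0.84], [15.5, 0.04, -3.09, 1.71, -0.78]]
-15.5 rise 12.0 t=23.36 w=16.24 g=30.0
[[10.33, 0.29, 2.81, -2.94, 0.53], [5.17, -0.55, 2.84, -3.28, 0.42], [0.0, -0.99, 1.65, -2.54, 0.46], [-5.17, 0.0, 1.39, 1.98, 0.39], [-10.33, 0.05, 1.71, 3.82, 0.51], [-15.5, -0.04, 3.34, 2.88, 0.85]]
15.5 rise 13.5 t=25.76 w=15.87 g=30.0
[[-10.33, -0.46, -0.04, -3.85, -0.32], [-5.17, -0.26, -1.57, -2.05, -0.42], [0.0, 
[... 469 characters left out ...]
1.88, 0.54], [0.0, 0.16, 0.96, -0.11, 0.12], [5.17, -0.24, 0.32, 0.29, 0.1], [10.33, 0.1, -0.62, 2.02, -0.13], [15.5, -0.24, -1.25, 5.37, -0.49]]
-15.5 rise 18.0 t=32.96 w=15.94 g=30.0
[[10.33, -0.76, -0.94, -0.08, -0.17], [5.17, 0.09, -0.07, -0.48, 0.06], [0.0, 1.05, -0.13, -0.28, -0.03], [-5.17, -1.06, -0.17, -1.21, -0.06], [-10.33, -0.06, -0.05, -1.25, -0.1], [-15.5, -0.04, -1.47, -0.74, -0.25]]
15.5 rise 19.5 t=35.36 w=16.11 g=30.0
[[-10.33, -1.25, 0.28, -0.39, -0.16], [-5.17, -0.23, 0.19, 0.3, -0.09], [0.0, 0.28, -0.02, -0.44, -0.0], [5.17, 0.66, 0.4, -2.11, 0.05], [10.33, -0.33, 0.29, -0.51, 0.08], [15.5, 0.62, -0.29, -0.2, 0.18]]
15.5 19.5 (np.int64(174), np.int64(241), np.int64(273))
```

The lid is free: the forces are near zero. Now straighten, raise and check.

```bash
python3 - <<'E'
from h import *
swing(15.5,0,19.5,22,3)
env.move_l([*C,140+33],quat(YAW),rate=25);print(bf(env.read_state()["force"]))
env.move_l([*C,140+45],quat(YAW),rate=25);env.hold(0.5)
s=env.read_state();print(s["tool_pos"],bf(s["force"]),s["width"],s["grip_force"],s["time_s"])
im=viewer.camera("wrist");print(front(im))
sc=viewer.camera("scene")[110:260,170:370]
cv2.imwrite("pics/f.png",np.hstack([cv2.resize(sc,(400,300),interpolation=cv2.INTER_CUBIC),cv2.resize(im,(400,300))]))
E
```

```text
0 rise 22 t=36.61 w=15.63 g=30.0
[[10.33, -1.22, -0.36, -0.97, 0.08], [5.17, 0.59, 0.73, -1.17, 0.01], [0.0, -0.66, 0.42, -1.23, -0.02]]
[ 0.26  0.61 -1.49]
[533.39566501 -77.31161056 184.95026511] [-0.37  0.31 -0.69] 15.626072573359334 29.999798834323883 38.3333
(np.int64(174), np.int64(241), np.int64(273))
```

View pics/f.png

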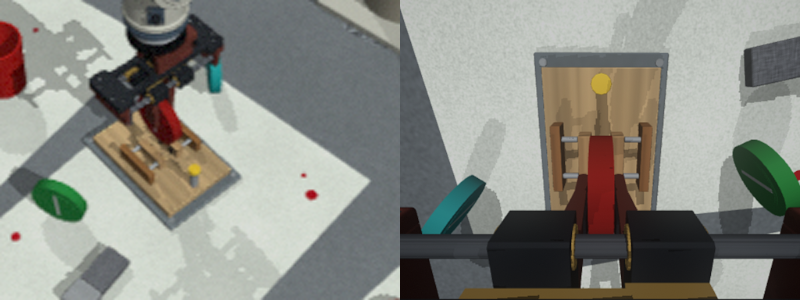

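The lid is on edge in the grip above the jaws. Its foot is at about 65 mm, roughly 21 mm clear of them. The cradle lies flat on its plate.

```bash
python3 - <<'E'
from h import *
print(workorder.sign_off())
E
```

```text
the job is handed in; nothing more can be done
None
```

The lid was rocked free, yellow post first then black, at about 15.5° each way. It was handed in held still on edge, about 21 mm above the jaws. The upward pull stayed under about 5 N, below the cradle's 8 N weight.

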